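Stir the red and blue beads together

TASK

Take the stirring stick out of its holder and stir the beads in the bowl with it until the two colours are well mixed: every red bead has a blue one less than a bead's width (22 mm) away from it, and every blue bead a red one. Be gentle: only the stick may touch the bowl and beads, do not press it hard against the ceramic or shove the bowl about, and keep all the beads inside. Then stand the stick back in its holder, leaving the beads mixed and the tape, glue and cup where they are.

Things in the scene. Friction and masses are not known exactly. Their poses are not given: they have to be found in the camera images.
- bowl: White round ceramic bowl, open on top, loose on the table, 0.9 kg: 48 high, outside diameter 166 at the foot and 184 at the rim, wall 4, floor 5 thick; the inner floor is flat, about 158 across. Origin: centre of its underside, z up. Sizes in mm.
- stick: Light wooden stirring stick, 150 long, standing loose in the holder: a round rod 16 thick (green band 60 to 72 up), then a square handle 20 x 20 from 75 to 150 up, to be gripped on its flat sides. Origin: centre of its lower (stirring) end, which starts 10 above the table; z runs up the rod, x and y square to the handle's sides, which start parallel to the holder's. Sizes in mm.
- holder: Brown wooden stick holder fixed to the table, a block 70 x 70 x 60 high with one upright round hole, 24 wide and 50 deep, in the middle of its top (the hole's floor is 10 above the table). Origin: centre of its underside. Sizes in mm.
- holder_mouth (a point): Centre of the mouth of the holder's hole, on the block's top, 60 above the table; z up. Sizes in mm.
- tape: Bystander: roll of cream masking tape lying flat, 90 across, 24 high. Origin: centre of its underside. Sizes in mm.
- glue: Bystander: upright red and white glue stick, 28 across, 95 high. Origin: centre of its underside. Sizes in mm.
- cup: Bystander: pale paper cup standing upright, 76 across the rim, 85 high. Origin: centre of its underside. Sizes in mm.
- red0: Glazed red bead number 0, a chunky disc 22 in diameter and 16 high, 14 g, with a dark threading hole mark on top; it starts standing flat on the bowl's floor, the reds heaped on one side and the blues on the other. Origin: its centre, 8 above its underside. Sizes in mm.
- red1: Glazed red bead number 1, a chunky disc 22 in diameter and 16 high, 14 g, with a dark threading hole mark on top; it starts standing flat on the bowl's floor, the reds heaped on one side and the blues on the other. Origin: its centre, 8 above its underside. Sizes in mm.
- red2: Glazed red bead number 2, a chunky disc 22 in diameter and 16 high, 14 g, with a dark threading hole mark on top; it starts standing flat on the bowl's floor, the reds heaped on one side and the blues on the other. Origin: its centre, 8 above its underside. Sizes in mm.
- red3: Glazed red bead number 3, a chunky disc 22 in diameter and 16 high, 14 g, with a dark threading hole mark on top; it starts standing flat on the bowl's floor, the reds heaped on one side and the blues on the other. Origin: its centre, 8 above its underside. Sizes in mm.
- blue0: Glazed blue bead number 0, a chunky disc 22 in diameter and 16 high, 14 g, with a dark threading hole mark on top; it starts standing flat on the bowl's floor, the reds heaped on one side and the blues on the other. Origin: its centre, 8 above its underside. Sizes in mm.
- blue1: Glazed blue bead number 1, a chunky disc 22 in diameter and 16 high, 14 g, with a dark threading hole mark on top; it starts standing flat on the bowl's floor, the reds heaped on one side and the blues on the other. Origin: its centre, 8 above its underside. Sizes in mm.
- blue2: Glazed blue bead number 2, a chunky disc 22 in diameter and 16 high, 14 g, with a dark threading hole mark on top; it starts standing flat on the bowl's floor, the reds heaped on one side and the blues on the other. Origin: its centre, 8 above its underside. Sizes in mm.
- blue3: Glazed blue bead number 3, a chunky disc 22 in diameter and 16 high, 14 g, with a dark threading hole mark on top; it starts standing flat on the bowl's floor, the reds heaped on one side and the blues on the other. Origin: its centre, 8 above its underside. Sizes in mm.

How it is judged:
On the way, in this order (a step that is already met when the one before it is completed fails the run):
1. the stick is lifted clear of its holder (its lower end more than 75 mm above the table) (height (world z) of stick above 0.075 m), for 0.1 s.
2. the lower end of the stick is down among the beads in the bowl (inside it, less than 25 mm above the bowl's underside) (horizontal distance between stick and bowl below 0.08 m and z of stick in the frame of bowl below 0.025 m), for 0.2 s.
3. with the stick still down in the bowl, the colours are mixed: every bead has a bead of the other colour with its centre within 44 mm (horizontal distance between stick and bowl below 0.08 m and z of stick in the frame of bowl below 0.03 m and (distance between red0 and blue0 below 0.044 m or distance between red0 and blue1 below 0.044 m or distance between red0 and blue2 below 0.044 m or distance between red0 and blue3 below 0.044 m) and (distance between red1 and blue0 below 0.044 m or distance between red1 and blue1 below 0.044 m or distance between red1 and blue2 below 0.044 m or distance between red1 and blue3 below 0.044 m) and (distance between red2 and blue0 below 0.044 m or distance between red2 and blue1 below 0.044 m or distance between red2 and blue2 below 0.044 m or distance between red2 and blue3 below 0.044 m) and (distance between red3 and blue0 below 0.044 m or distance between red3 and blue1 below 0.044 m or distance between red3 and blue2 below 0.044 m or distance between red3 and blue3 below 0.044 m) and (distance between blue0 and red0 below 0.044 m or distance between blue0 and red1 below 0.044 m or distance between blue0 and red2 below 0.044 m or distance between blue0 and red3 below 0.044 m) and (distance between blue1 and red0 below 0.044 m or distance between blue1 and red1 below 0.044 m or distance between blue1 and red2 below 0.044 m or distance between blue1 and red3 below 0.044 m) and (distance between blue2 and red0 below 0.044 m or distance between blue2 and red1 below 0.044 m or distance between blue2 and red2 below 0.044 m or distance between blue2 and red3 below 0.044 m) and (distance between blue3 and red0 below 0.044 m or distance between blue3 and red1 below 0.044 m or distance between blue3 and red2 below 0.044 m or distance between blue3 and red3 below 0.044 m)), for 0.2 s.
At the end, for the whole second after the job is handed in: Every bead is in the bowl, centre within 44 mm of one of the other colour; bowl level, within 30 mm of its start; stick at rest, standing in the holder, lower end below 20 mm height, leaning under 0.2 rad; tape, glue, cup within 20 mm of their starts ((distance between red0 and blue0 below 0.044 m or distance between red0 and blue1 below 0.044 m or distance between red0 and blue2 below 0.044 m or distance between red0 and blue3 below 0.044 m) and (distance between red1 and blue0 below 0.044 m or distance between red1 and blue1 below 0.044 m or distance between red1 and blue2 below 0.044 m or distance between red1 and blue3 below 0.044 m) and (distance between red2 and blue0 below 0.044 m or distance between red2 and blue1 below 0.044 m or distance between red2 and blue2 below 0.044 m or distance between red2 and blue3 below 0.044 m) and (distance between red3 and blue0 below 0.044 m or distance between red3 and blue1 below 0.044 m or distance between red3 and blue2 below 0.044 m or distance between red3 and blue3 below 0.044 m) and (distance between blue0 and red0 below 0.044 m or distance between blue0 and red1 below 0.044 m or distance between blue0 and red2 below 0.044 m or distance between blue0 and red3 below 0.044 m) and (distance between blue1 and red0 below 0.044 m or distance between blue1 and red1 below 0.044 m or distance between blue1 and red2 below 0.044 m or distance between blue1 and red3 below 0.044 m) and (distance between blue2 and red0 below 0.044 m or distance between blue2 and red1 below 0.044 m or distance between blue2 and red2 below 0.044 m or distance between blue2 and red3 below 0.044 m) and (distance between blue3 and red0 below 0.044 m or distance between blue3 and red1 below 0.044 m or distance between blue3 and red2 below 0.044 m or distance between blue3 and red3 below 0.044 m) and horizontal distance between each of red0, red1, red2, red3, blue0, blue1, blue2, blue3 and bowl below 0.085 m and z of each of red0, red1, red2, red3, blue0, blue1, blue2, blue3 in the frame of bowl below 0.04 m and horizontal distance between stick and holder below 0.012 m and height (world z) of stick below 0.02 m and angle between stick's own z axis and vertical below 0.2 rad and linear speed of each of stick, bowl below 0.02 m/s and angle between bowl's own z axis and vertical below 0.05 rad and distance of bowl from where it was at the start of the episode below 0.03 m and distance of each of tape, glue, cup from where it was at the start of the episode below 0.02 m); the robot touches nothing.
It fails at once if the stick is pressed against the bowl with more than 15 N (contact force between stick and bowl above 15 N).
It fails at once if the bowl is shoved more than 30 mm or tipped more than 0.15 rad (distance of bowl from where it was at the start of the episode above 0.03 m or angle between bowl's own z axis and vertical above 0.15 rad).
It fails at once if the robot itself touches the bowl or a bead (contact force between any of the arm, the fingers and bowl above 0.5 N or contact force between any of the arm, the fingers and red0 above 0.5 N or contact force between any of the arm, the fingers and red1 above 0.5 N or contact force between any of the arm, the fingers and red2 above 0.5 N or contact force between any of the arm, the fingers and red3 above 0.5 N or contact force between any of the arm, the fingers and blue0 above 0.5 N or contact force between any of the arm, the fingers and blue1 above 0.5 N or contact force between any of the arm, the fingers and blue2 above 0.5 N or contact force between any of the arm, the fingers and blue3 above 0.5 N).
It fails at once if a bead leaves the bowl (horizontal distance between any of red0, red1, red2, red3, blue0, blue1, blue2, blue3 and bowl above 0.095 m).
It fails at once if the tape, glue or cup is shifted more than 20 mm or tipped over (distance of any of tape, glue, cup from where it was at the start of the episode above 0.02 m or angle between any of tape, glue, cup's own z axis and vertical above 0.3 rad).
It also fails if it takes over 72 s, if anything falls off the work surface, if the arm or the gripper's body presses on something with over 40 N, if the wrist force passes 120 N, or if a joint passes its speed limit or range.

ROBOT

A 6-joint arm with a two-finger parallel gripper is mounted at the origin on the work surface. World frame = base frame: x ahead of the robot, y to its left, z up, the work surface at z = 0. Lengths are in m, angles in rad, forces in N, time in s.
With the tool pointing down it reaches from about 0.375 to 0.925 m from the base axis. Payload 5.7 kg.
Tool frame: the origin (TCP) lies between the finger pads; the fingertips stand 19 mm ahead of it and the grasp point (between the pads) is the TCP; z points along the fingers, y is the direction in which the jaws open and shut (so a half turn about z gives the same grasp; the last joint's range is limited). The gripper opens to 85 mm and grips with 20 to 120 N. Pads are 22 mm wide; open, the fingers measure 114 mm over their backs; the gripper's body (76 mm by 85 mm) begins 54 mm behind the grasp point. The pads swing forward as they close: fully open they stand 13 mm farther back than shut.
Start: joints at [0.986, 0.359, 1.51, -0, 1.272, -0.115], TCP at [0.272, 0.535, 0.25] pointing down, gripper open.
Joint ranges: [-2.97, 2.97], [-1.01, 2.36], [0.21, 2.38], [-0.96, 4.11], [0.2, 2.71], [-2.98, 2.98]. Speed limits (rad/s): [2.39, 2.39, 3.14, 3.14, 3.14, 3.14].

INTERFACE

Orientations are given as a rotation vector (axis times angle).
In Python, from cell import manip, imaging gives the robot as it stands.
- The arm moves only by the tool drive_tool, never from a script. Its argument "series" is a list of rows, each a list of 7 numbers: the shift along the world's x, y, z in cm, then the turn, a rotation vector about the world's x, y, z in degrees, then the finger opening in cm, from 0 to 8.54. A call has 1 to 5 rows; each row is the pose to reach, as a shift and turn from the pose commanded when the call began; what a row does not reach only later rows make up. A row lasts 1/12 s, in which the tool goes at most 41.7 mm and 7.16 degrees, less where a joint would pass 70% of its speed; a pose out of reach is approached as far as the arm can. A call with a gripper value outside its range is refused whole. The fingers move at their own pace and stop on an object; "grip_force" is the grip in N (left out, the last holds). Time passes only in rows, so rows that repeat a pose let the fingers close. It gives the time, the measured TCP pose, the force and the opening at its end, in the units of the state.
- manip.get_state(): the state, without advancing time (a new reading comes with each control period).
- imaging.grab_frame(name): name is "side" or "top" or "wrist"; returns the picture (400x640x3 uint8, red, green, blue); there is no depth.
- imaging.get_calibration(name): a dict with "mtx" (3x3 intrinsics, pixels), "R" (3x3) and "t" (3): a world point X has camera coordinates R X + t. Camera axes: x right, y down, z forward; pixel columns grow to the right and rows downward; lengths in m; the calibration is good to about 2 mm. A picture is of the moment at which its call begins: read the wrist's pose just before it. get_calibration takes no time and is no camera call; for the wrist camera it gives the pose at the moment of the call.
- manip.finish_job(): hands the job in, once; it reports no verdict.
The state is a dict: "time_s": time; "q": joint angles; "qd": joint speeds; "joint_efforts": joint torques, N m; "tool_pos": TCP position; "eef_rot": TCP orientation; "contact_force": force on the tool from outside, world axes, zero at the start; "wrist_torque": the same for the moment, N m; "opening": finger opening in m.
Only numpy, scipy, OpenCV 4.12 (cv2) and the standard library are available. Lean on these libraries where they do the work, as an engineer would, in place of code of your own. Each camera call takes 0.05 s, during which the arm holds its last target. There are 200 camera calls.

## Working session

There is one attempt and no reset: what is moved stays moved. The work goes in short steps, Python scripts to look and compute and a tool call to move; the robot and the scene stay as the last step left them, time stands still between calls to the robot, and variables do not carry over. Pictures are saved under pics/ and viewed, about 8 in all and at most 12, crops included, and the job is handed in when it is done.

Besides the shell and the picture viewer there is one more tool, called after ">>>" as name([rows], argument=value, ...), one row to a line, values as JSON. drive_tool: Moves the arm, as the interface text tells. Its arguments: {"type":"object","properties":{"series":{"type":"array"},"grip_force":{"type":"number"}},"required":["series"]}

```bash
mkdir -p pics; cat > h.py <<'E'
import numpy as np, cv2
from cell import manip, imaging
def save(cam,name,crop=None,s=1):
    im=imaging.grab_frame(cam)[:,:,::-1]
    if crop: x0,y0,x1,y1=crop; im=im[y0:y1,x0:x1]
    cv2.imwrite('pics/'+name,cv2.resize(im,None,fx=s,fy=s,interpolation=cv2.INTER_CUBIC))
def ray(cam,u,v,z,c=None):
    c=c or imaging.get_calibration(cam); R,t,K=map(np.array,(c['R'],c['t'],c['mtx']))
    o=-R.T@t; d=R.T@np.linalg.inv(K)@np.array([u,v,1.]); return o+d*(z-o[2])/d[2]
def proj(cam,X):
    c=imaging.get_calibration(cam); p=np.array(c['mtx'])@(np.array(c['R'])@np.array(X)+np.array(c['t'])); return p[:2]/p[2]
E
python3 - <<'E'
from h import *
save('top','top0.png',s=1.25); save('side','side0.png',s=1.25)
for n in('top','side','wrist'):
    c=imaging.get_calibration(n);print(n,np.round(c['mtx'],1).tolist(),np.round(-np.array(c['R']).T@c['t'],3), np.round(c['R'],2).tolist())
print(manip.get_state())
E
```

```text
top [[506.1, 0.0, 312.1], [0.0, 506.1, 196.2], [0.0, 0.0, 1.0]] [ 0.462 -0.004  1.217] [[0.02, -1.0, -0.0], [-0.99, -0.02, -0.12], [0.12, 0.0, -0.99]]
side [[383.1, 0.0, 321.0], [0.0, 383.1, 201.2], [0.0, 0.0, 1.0]] [0.45  0.469 0.573] [[-0.95, -0.32, -0.01], [-0.22, 0.67, -0.71], [0.23, -0.67, -0.71]]
wrist [[354.0, 0.0, 317.3], [0.0, 354.0, 191.2], [0.0, 0.0, 1.0]] [0.2   0.571 0.373] [[0.45, 0.89, -0.0], [0.85, -0.43, 0.31], [0.28, -0.14, -0.95]]
{'time_s': 0.1, 'q': array([ 9.85883866e-01,  3.59439893e-01,  1.51136650e+00,  1.99487079e-05,
        1.27250728e+00, -1.15103556e-01]), 'qd': array([ 0.00034564, -0.00177145, -0.00319698, -0.00052087, -0.00083069,
       -0.00021294]), 'joint_efforts': array([-6.57664968e-04, -5.28651524e+01, -2.79348868e+01, -1.97703680e-04,
        5.04175841e-03,  1.76359083e-05]), 'tool_pos': array([0.2712953 , 0.53448274, 0.24951741]), 'eef_rot': array([-7.31073106e-01, -3.05471930e+00,  2.52870829e-03]), 'contact_force': array([0.41074915, 0.43968785, 0.63155688]), 'wrist_torque': array([-0.00289465,  0.04494624, -0.01396585]), 'opening': 0.08544933353836157}
```

View pics/top0.png

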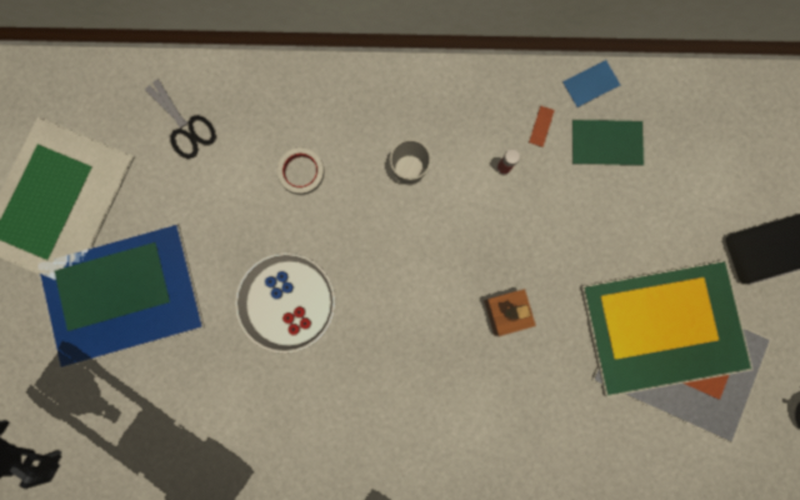

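View pics/side0.png

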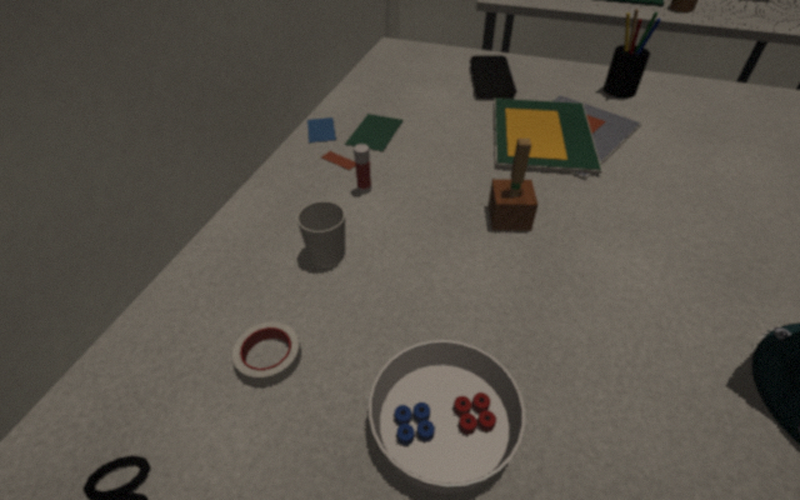

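Top view (800×500 pixels): bowl rim centre ≈(285,302), blues ≈(279,284), reds ≈(297,320), holder ≈(511,312), stick top ≈(523,312), tape (300,171), cup (409,161) and glue (509,161). The side view shows the stick standing in the holder, and the beads in two clusters of four.

```bash
python3 - <<'E'
from h import *
P=lambda u,v,z:np.round(ray('top',u/1.25,v/1.25,z),3)
print('rim',P(285,302,.048),'sticktop',P(523,312,.16),'holdertop',P(511,312,.06),P(495,337,.06),P(536,327,.06),P(526,290,.06),P(484,296,.06))
S=lambda u,v,z:np.round(ray('side',u/1.25,v/1.25,z),3)
print('side stick',S(523,144,.16),'holder top c',S(513,190,.06),S(492,202,.06),S(536,203,.06),'rim',S(446,405,.048))
print('cup',P(409,161,.085),'glue',P(509,156,.09),'tape',P(300,171,.024))
im=imaging.grab_frame('top'); hsv=cv2.cvtColor(im[190:290,180:280],cv2.COLOR_RGB2HSV)
r=((hsv[...,0]<12)|(hsv[...,0]>168))&(hsv[...,1]>110); b=(abs(hsv[...,0].astype(int)-113)<15)&(hsv[...,1]>80)
for n,m in(('r',r),('b',b)):
    ys,xs=np.nonzero(m); print(n,len(xs),ray('top',xs.mean()+180,ys.mean()+190,.02).round(3))
E
```

```text
rim [0.491 0.193 0.048] sticktop [ 0.48  -0.222  0.16 ] holdertop [ 0.481 -0.221  0.06 ] [ 0.435 -0.192  0.06 ] [ 0.455 -0.266  0.06 ] [ 0.521 -0.248  0.06 ] [ 0.509 -0.172  0.06 ]
side stick [ 0.482 -0.209  0.16 ] holder top c [ 0.484 -0.221  0.06 ] [ 0.512 -0.177  0.06 ] [ 0.441 -0.198  0.06 ] rim [0.491 0.197 0.048]
cup [ 0.752 -0.03   0.085] glue [ 0.763 -0.212  0.09 ] tape [0.743 0.178 0.024]
r 235 [0.458 0.175 0.02 ]
b 186 [0.525 0.21  0.02 ]
```

>>> drive_tool([
  [1.1,-3.9,0,0,0,-7,8.5],
  [2.2,-7.8,0,0,0,-14,8.5],
  [3.3,-11.7,0,0,0,-21,8.5],
  [4.4,-15.6,0,0,0,-28,8.5],
  [5.5,-19.5,0,0,0,-35,8.5],
])

```text
time_s: 0.57
tool_pos: [0.3264, 0.3382, 0.25]
eef_rot: [-1.623, -2.69, 0.001]
contact_force: [1.0, 0.2, -0.5]
opening: 0.0851
```

>>> drive_tool([
  [1.1,-3.9,0,0,0,-7,8.5],
  [2.2,-7.8,0,0,0,-13,8.5],
  [3.3,-11.7,0,0,0,-13,8.5],
  [4.4,-15.6,0,0,0,-13,8.5],
  [5.5,-19.5,0,0,0,-13,8.5],
])

```text
time_s: 0.98
tool_pos: [0.3815, 0.1431, 0.2503]
eef_rot: [1.91, 2.494, 0.0]
contact_force: [2.1, -0.1, 0.0]
opening: 0.085
```

>>> drive_tool([
  [1.1,-3.9,0,0,0,0,8.5],
  [2.2,-7.8,0,0,0,0,8.5],
  [3.3,-11.7,0,0,0,0,8.5],
  [4.4,-15.6,0,0,0,0,8.5],
  [5.5,-19.5,0,0,0,0,8.5],
])

```text
time_s: 1.4
tool_pos: [0.4365, -0.0521, 0.2503]
eef_rot: [1.911, 2.493, 0.0]
contact_force: [1.4, 1.3, -0.5]
opening: 0.0854
```

>>> drive_tool([
  [1.1,-4,0,0,0,0,8.5],
  [2.2,-8,0,0,0,0,8.5],
  [3.3,-12,0,0,0,0,8.5],
  [4.4,-16,0,0,0,0,8.5],
  [4.5,-16.5,0,0,0,0,8.5],
])

```text
time_s: 1.82
tool_pos: [0.484, -0.2219, 0.2504]
eef_rot: [1.912, 2.487, -0.003]
contact_force: [-0.2, -0.2, -0.7]
opening: 0.0848
```

```bash
python3 - <<'E'
from h import *
c=imaging.get_calibration('wrist'); im=imaging.grab_frame('wrist')
cv2.imwrite('pics/w1.png',cv2.resize(im[:,:,::-1],None,fx=1.25,fy=1.25))
import pickle; pickle.dump(c,open('c1.pkl','wb'))
print(manip.get_state()['tool_pos'])
E
```

```text
[ 0.48294287 -0.21959191  0.2501196 ]
```

View pics/w1.png

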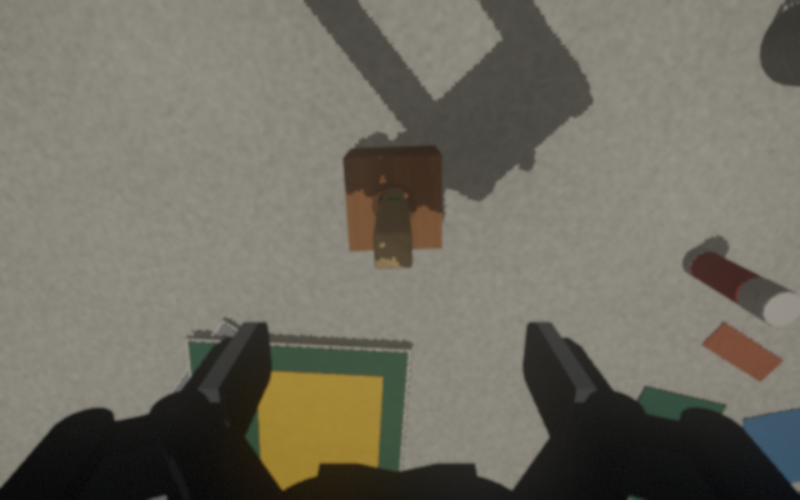

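Wrist view: the holder is square with the jaws, with its top corners ≈(346,157),(441,153),(442,247),(349,250). The handle's top face spans ≈(376..411, 234..268).

```bash
python3 - <<'E'
from h import *
import pickle; c=pickle.load(open('c1.pkl','rb'))
W=lambda u,v,z:ray('wrist',u/1.25,v/1.25,z,c).round(4)
for p in [(376,268),(411,268),(375,234),(411,234),(393.5,251)]: print(W(*p,.16))
h=[W(*p,.06) for p in [(346,157),(441,153),(442,247),(349,250)]]
print(h,np.mean(h,0)); print(W(393,195,.06))
E
```

```text
[ 0.4749 -0.2311  0.16  ]
[ 0.4926 -0.2265  0.16  ]
[ 0.47   -0.2132  0.16  ]
[ 0.4876 -0.2086  0.16  ]
[ 0.4814 -0.2197  0.16  ]
[array([ 0.4398, -0.1954,  0.06  ]), array([ 0.5036, -0.1757,  0.06  ]), array([ 0.5244, -0.2425,  0.06  ]), array([ 0.4573, -0.2627,  0.06  ])] [ 0.481275 -0.219075  0.06    ]
[ 0.4787 -0.2134  0.06  ]
```

>>> drive_tool([
  [-0.1,0,-3,0,0,0,8.5],
  [-0.1,0,-6,0,0,0,8.5],
  [-0.1,0,-9,0,0,0,8.5],
  [-0.1,0,-12,0,0,0,5],
  [-0.1,0,-12.5,0,0,0,3.5],
])

```text
time_s: 2.28
tool_pos: [0.477, -0.2117, 0.1211]
eef_rot: [-1.904, -2.487, 0.001]
contact_force: [-0.9, 0.8, -1.4]
opening: 0.0637
```

>>> drive_tool([
  [0,0,0,0,0,0,1.5],
  [0,0,0,0,0,0,1.5],
  [0,0,0,0,0,0,1.5],
  [0,0,0,0,0,0,1.5],
  [0,0,0,0,0,0,1.5],
], grip_force=50)

```text
time_s: 2.7
tool_pos: [0.482, -0.2156, 0.1272]
eef_rot: [1.908, 2.491, 0.001]
contact_force: [0.3, 0.2, 8.1]
opening: 0.0193
```

>>> drive_tool([
  [0,0,0,0,0,0,1.5],
  [0,0,0,0,0,0,1.5],
  [0,0,0.5,0,0,0,1.5],
  [0,0,1,0,0,0,1.5],
  [0,0,1,0,0,0,1.5],
])

```text
time_s: 3.12
tool_pos: [0.4812, -0.2154, 0.1366]
eef_rot: [1.909, 2.492, 0.0]
contact_force: [-0.1, -0.0, -0.4]
opening: 0.0192
```

>>> drive_tool([
  [0,0,4,0,0,0,1.5],
  [0,0,8,0,0,0,1.5],
  [0,1,12,0,0,0,1.5],
  [0,5,13,0,0,0,1.5],
  [0,9,13,0,0,0,1.5],
])

```text
time_s: 3.53
tool_pos: [0.4834, -0.1264, 0.2697]
eef_rot: [1.91, 2.483, 0.003]
contact_force: [1.2, 0.3, -0.6]
opening: 0.0192
```

>>> drive_tool([
  [0,4,0,0,0,0,1.5],
  [0.2,8,0,0,0,0,1.5],
  [0.4,12,0,0,0,0,1.5],
  [0.6,16,0,0,0,0,1.5],
  [0.8,20,0,0,0,0,1.5],
])

```text
time_s: 3.95
tool_pos: [0.4881, 0.0768, 0.2656]
eef_rot: [1.911, 2.493, 0.0]
contact_force: [0.9, 0.5, -0.3]
opening: 0.0195
```

>>> drive_tool([
  [0,2,0,0,0,0,1.5],
  [0,2,0,0,0,0,1.5],
  [0,2,0,0,0,0,1.5],
  [0,2,0,0,0,0,1.5],
])

```text
time_s: 4.28
tool_pos: [0.4885, 0.0944, 0.2652]
eef_rot: [1.91, 2.494, -0.001]
contact_force: [-1.6, -0.8, -0.6]
opening: 0.0193
```

```bash
cat >> h.py <<'E'
def look(name,crop=None,s=1.25):
    import pickle
    c=imaging.get_calibration('wrist'); im=imaging.grab_frame('wrist'); pickle.dump((c,im),open('last.pkl','wb'))
    st=manip.get_state(); print(st['time_s'],st['tool_pos'].round(4),st['eef_rot'].round(3),st['contact_force'].round(2))
    o=im[:,:,::-1]
    if crop: o=o[crop[1]:crop[3],crop[0]:crop[2]]
    cv2.imwrite('pics/'+name,cv2.resize(o,None,fx=s,fy=s,interpolation=cv2.INTER_CUBIC))
    return c,im
E
python3 -c "
from h import *
c,im=look('w2.png')"
```

```text
4.3333 [0.4885 0.094  0.2652] [ 1.911e+00  2.493e+00 -1.000e-03] [ 0.68  0.05 -0.34]
```

View pics/w2.png

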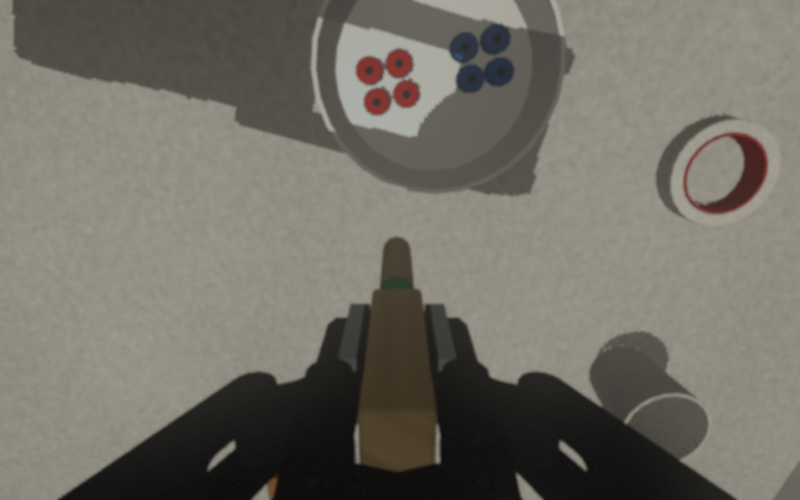

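The stick is upright in the grip. The beads show clearly at (370,70),(399,63),(377,101),(406,94) red and (464,46),(495,39),(470,78),(498,72) blue, and the bowl rim is visible.

```bash
python3 - <<'E'
from h import *
import pickle; c,im=pickle.load(open('last.pkl','rb'))
W=lambda u,v,z:ray('wrist',u/1.25,v/1.25,z,c).round(4)
for n,L in(('r',[(370,70),(399,63),(377,101),(406,94)]),('b',[(464,46),(495,39),(470,78),(498,72)])):
    print(n,[W(u,v,.021)[:2].tolist() for u,v in L])
P=np.array([W(u,v,.048)[:2] for u,v in[(312,75),(320,16),(345,150),(435,192),(567,70),(535,150)]])
from scipy.optimize import least_squares
s=least_squares(lambda p:np.hypot(*(P-p).T)-.092,[.49,.19]);print('bowl',s.x,s.fun.round(3))
print('tip',W(397,239,.265-.1166), W(397,243,.265-.1166))
E
```

```text
r [[0.4424, 0.183], [0.4629, 0.1938], [0.4533, 0.1621], [0.4742, 0.1732]]
b [[0.5077, 0.2184], [0.5291, 0.2292], [0.5193, 0.1976], [0.539, 0.2075]]
bowl [0.49306015 0.19669375] [ 0.001 -0.001 -0.    -0.001 -0.001  0.002]
tip [0.4878 0.0952 0.1484] [0.4885 0.0929 0.1484]
```

```bash
cat >> h.py <<'E'
C=np.array([.493,.1965]); U=np.array([.884,.469]); V=np.array([-.469,.884])
w=lambda u,v:C+(u*U+v*V)/1000
def uv(p): d=(np.asarray(p)[:2]-C)*1000; return np.round([d@U,d@V],1)
def rows(start,way,step=10):
    "waypoints uv mm -> rows in cm from start (world m), 5 per call"
    P=[np.array(start)]+[w(*q) for q in way]; out=[]
    for a,b in zip(P[:-1],P[1:]):
        n=max(1,int(np.ceil(np.linalg.norm(b-a)*1000/step-.15))); out+=[a+(b-a)*k/n for k in range(1,n+1)]
    base=np.array(start)
    for i in range(0,len(out),5):
        print([np.round((o-base)*100,1).tolist() for o in out[i:i+5]]); base=base+np.round((out[min(i+4,len(out)-1)]-base)*100,1)/100
E
python3 - <<'E'
from h import *
import math
print(((w(42,-36)-[.4885,.094])*100).round(1))
pol=lambda r,a:(r*math.cos(math.radians(a)),r*math.sin(math.radians(a)))
rows(w(42,-36),[(44,-22),(48,-8),(50,10),pol(58,25),pol(59,37),pol(60,49),pol(60,61),pol(60,73),pol(60,85),pol(60,97)],step=12)
E
```

```text
[5.9 9. ]
[[-0.2, 0.7], [-0.5, 1.3], [-0.6, 2.0], [-0.8, 2.8], [-1.1, 3.6]]
[[-0.4, 0.8], [-0.6, 1.5], [-0.8, 2.2], [-1.8, 3.0], [-2.9, 3.5]]
[[-1.3, 0.1], [-2.5, 0.0], [-3.7, -0.4], [-4.8, -1.0]]
```

>>> drive_tool([
  [2,3,0,0,0,0,1.5],
  [4,6,-2,0,0,0,1.5],
  [5.9,9,-5,0,0,0,1.5],
  [5.9,9,-7.5,0,0,0,1.5],
  [5.9,9,-9,0,0,0,1.5],
])

```text
time_s: 4.75
tool_pos: [0.5479, 0.1848, 0.1723]
eef_rot: [-1.91, -2.492, 0.003]
contact_force: [-0.6, -1.5, -0.6]
opening: 0.0192
```

>>> drive_tool([
  [0,0,-2,0,0,0,1.5],
  [0,0,-3.5,0,0,0,1.5],
  [0,0,-4.5,0,0,0,1.5],
  [0,0,-4.7,0,0,0,1.5],
  [0,0,-4.7,0,0,0,1.5],
])

```text
time_s: 5.17
tool_pos: [0.5476, 0.1839, 0.1279]
eef_rot: [-1.912, -2.492, 0.002]
contact_force: [-0.4, -0.0, 1.1]
opening: 0.0194
```

>>> drive_tool([
  [-0.2,0.7,0,0,0,0,1.5],
  [-0.5,1.3,0,0,0,0,1.5],
  [-0.6,2.0,0,0,0,0,1.5],
  [-0.8,2.8,0,0,0,0,1.5],
  [-1.1,3.6,0,0,0,0,1.5],
])

```text
time_s: 5.58
tool_pos: [0.5369, 0.2222, 0.129]
eef_rot: [1.91, 2.493, 0.002]
contact_force: [-0.6, -1.4, 0.0]
opening: 0.0194
```

>>> drive_tool([
  [-0.4,0.8,0,0,0,0,1.5],
  [-0.6,1.5,0,0,0,0,1.5],
  [-0.8,2.2,0,0,0,0,1.5],
  [-1.8,3.0,0,0,0,0,1.5],
  [-2.9,3.5,0,0,0,0,1.5],
])

```text
time_s: 6.0
tool_pos: [0.5072, 0.2572, 0.1282]
eef_rot: [-1.911, -2.493, -0.001]
contact_force: [-0.0, -0.4, 0.1]
opening: 0.0192
```

```bash
cat >> h.py <<'E'
def beads(c,im,show=True):
    "world xy of bead tops by colour blobs, split with kmeans-free distance peaks"
    hsv=cv2.cvtColor(im,cv2.COLOR_RGB2HSV).astype(int); H,S,Vv=hsv[...,0],hsv[...,1],hsv[...,2]
    out={}
    for n,m in(('r',((H<12)|(H>168))&(S>110)&(Vv>50)),('b',(abs(H-113)<14)&(S>75)&(Vv>25))):
        m=cv2.morphologyEx(m.astype(np.uint8),cv2.MORPH_CLOSE,np.ones((5,5)))
        k,l,st,ce=cv2.connectedComponentsWithStats(m); L=[]
        for i in range(1,k):
            x=ray('wrist',*ce[i],.018,c)
            if st[i,4]>60 and np.hypot(*uv(x))<90: L.append((uv(x).tolist(),int(st[i,4])))
        out[n]=L; print(n,L)
    return out
E
python3 -c "
from h import *
c,im=look('w3.png'); beads(c,im); print('tip',uv(manip.get_state()['tool_pos']))"
```

```text
6.05 [0.5037 0.2573 0.1278] [-1.908 -2.492  0.004] [-2.84 -0.31 -0.03]
r [([-40.3, 1.9], 2246)]
b [([20.5, 56.8], 970)]
tip [37.9 48.7]
```

View pics/w3.png

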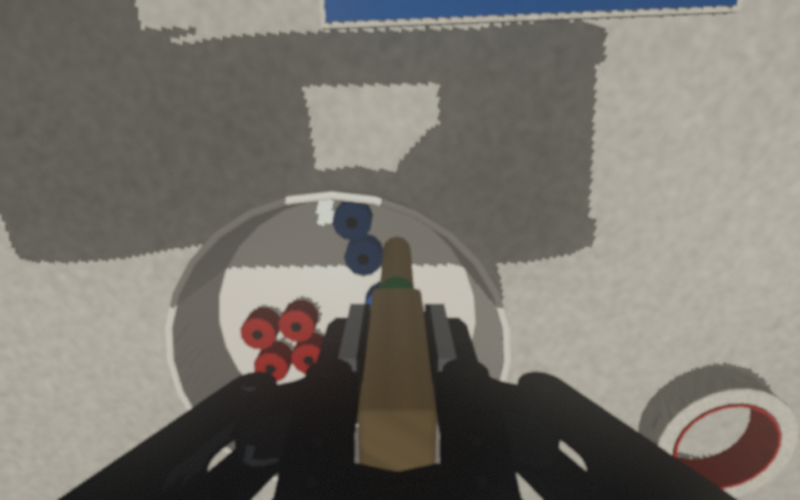

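The view shows two blues ahead of the stick by the wall at (352,218) and (363,255), with the reds undisturbed. I'll carry on along the wall.

```bash
python3 - <<'E'
from h import *
import math,pickle
c,im=pickle.load(open('last.pkl','rb'))
print([uv(ray('wrist',u/1.25,v/1.25,.021,c)) for u,v in[(352,218),(363,255),(372,295),(300,327),(258,333),(306,362),(270,369)]])
pol=lambda r,a:(r*math.cos(math.radians(a)),r*math.sin(math.radians(a)))
rows(w(37.5,48.5),[pol(60,61),pol(60,73),pol(60,85),pol(60,97),pol(59,108)],step=12)
E
```

```text
[array([20.6, 68.3]), array([21.2, 46.3]), array([20.2, 21.5]), array([-26.,  11.]), array([-51.3,  12.7]), array([-29.4, -12.6]), array([-52.1, -12.5])]
[[-0.9, -0.0], [-2.2, -0.2], [-3.4, -0.5], [-4.5, -1.1], [-5.3, -1.9]]
```

```bash
python3 - <<'E'
from h import *
import math
pol=lambda r,a:(r*math.cos(math.radians(a)),r*math.sin(math.radians(a)))
rows(w(37.5,48.5),[(-12,40)],step=10)
print()
rows(w(-12,40),[(20,44),pol(61,53),pol(65,58)],step=16); print()
rows(w(*pol(65,58)),[pol(61,72),pol(60,84),pol(60,96),pol(60,108)],step=13)
E
```

```text
[[-0.8, -0.6], [-1.6, -1.2], [-2.4, -1.8], [-3.2, -2.5], [-4.0, -3.1]]

[[1.3, 0.9], [2.6, 1.9], [3.9, 3.1], [3.4, 3.5]]

[[-0.8, -0.2], [-1.5, -0.5], [-2.7, -0.9], [-3.8, -1.5], [-4.8, -2.3]]
```

>>> drive_tool([
  [-0.8,-0.6,0,0,0,0,1.5],
  [-1.6,-1.2,0,0,0,0,1.5],
  [-2.4,-1.8,0,0,0,0,1.5],
  [-3.2,-2.5,0,0,0,0,1.5],
  [-4.0,-3.1,0,0,0,0,1.5],
])

```text
time_s: 6.47
tool_pos: [0.4665, 0.2237, 0.1282]
eef_rot: [-1.911, -2.493, 0.001]
contact_force: [0.9, 0.1, -0.6]
opening: 0.0193
```

>>> drive_tool([
  [1.3,0.9,0,0,0,0,1.5],
  [2.6,1.9,0,0,0,0,1.5],
  [3.9,3.1,0,0,0,0,1.5],
  [3.4,3.5,0,0,0,0,1.5],
  [3.4,3.5,0,0,0,0,1.5],
])

```text
time_s: 6.88
tool_pos: [0.501, 0.26, 0.1282]
eef_rot: [-1.91, -2.493, 0.0]
contact_force: [-0.2, -0.2, -1.6]
opening: 0.0192
```

```bash
python3 -c "
from h import *
c,im=look('w4.png'); beads(c,im); print('tip',uv(manip.get_state()['tool_pos']))"
```

```text
6.9333 [0.5004 0.2594 0.128 ] [-1.910e+00 -2.493e+00  2.000e-03] [-0.3  -0.21 -0.37]
r [([-41.5, 3.7], 2002)]
b [([17.8, 67.5], 490), ([-30.7, 43.4], 376)]
tip [36.  52.1]
```

View pics/w4.png

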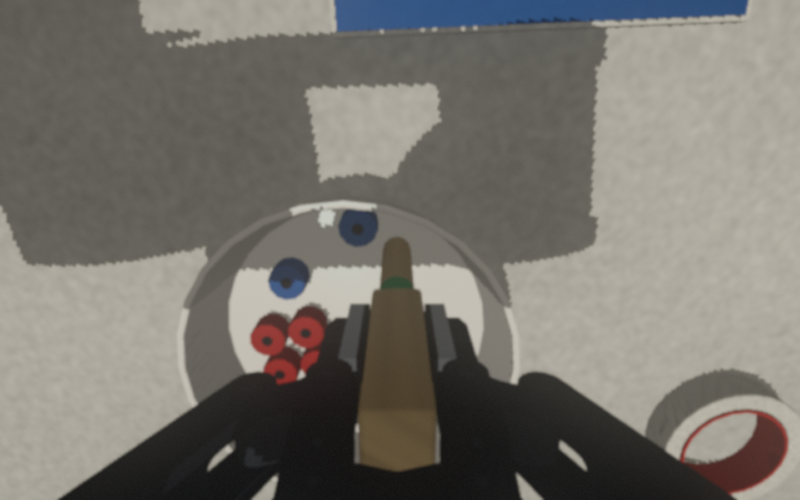

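The view shows one blue now next to the reds (290,280) and the lead blue by the wall (358,228). Next I push the lead blue along the wall towards them.

>>> drive_tool([
  [-0.8,-0.2,0,0,0,0,1.5],
  [-1.5,-0.5,0,0,0,0,1.5],
  [-2.7,-0.9,0,0,0,0,1.5],
  [-3.8,-1.5,0,0,0,0,1.5],
  [-4.8,-2.3,0,0,0,0,1.5],
])

```text
time_s: 7.35
tool_pos: [0.4517, 0.236, 0.1283]
eef_rot: [-1.91, -2.494, 0.001]
contact_force: [0.3, 0.2, -0.1]
opening: 0.0193
```

```bash
cat >> h.py <<'E'
def beads(c,im):
    "dark threading holes / disc templates: hough on colour mask rectified to the bead-top plane, 2 px per mm"
    g=np.mgrid[-90:90:.5,-90:90:.5]; vv,uu=g   # rows v, cols u
    X=np.stack([C[0]+(uu*U[0]+vv*V[0])/1000,C[1]+(uu*U[1]+vv*V[1])/1000,np.full(uu.shape,.021)],-1)
    q=X@np.array(c['R']).T+c['t']; q=q@np.array(c['mtx']).T; q=q/q[...,2:]
    rec=cv2.remap(im,q[...,0].astype(np.float32),q[...,1].astype(np.float32),cv2.INTER_LINEAR)
    hsv=cv2.cvtColor(rec,cv2.COLOR_RGB2HSV).astype(int); H,S,B=hsv[...,0],hsv[...,1],hsv[...,2]
    k=np.zeros((61,61),np.float32); cv2.circle(k,(30,30),30,-1,-1); cv2.circle(k,(30,30),22,1,-1); k[k>0]/=(k>0).sum(); k[k<0]/=2*(k<0).sum()
    out={}
    for n,m in(('r',((H<12)|(H>168))&(S>110)&(B>40)),('b',(abs(H-113)<16)&(S>75)&(B>20))):
        m=cv2.morphologyEx(m.astype(np.uint8),cv2.MORPH_CLOSE,np.ones((9,9))).astype(np.float32); m[np.hypot(uu,vv)>84]=0
        f=cv2.filter2D(m,-1,np.abs(k)*(k>0)); L=[]
        for _ in range(4):
            _,s,_,p=cv2.minMaxLoc(f)
            if s<.5: break
            ys,xs=np.nonzero(f>s-.02); nr=np.hypot(xs-p[0],ys-p[1])<10; x,y=xs[nr].mean(),ys[nr].mean()
            L.append((round(x/2-90,1),round(y/2-90,1),round(s,2))); cv2.circle(f,(int(x),int(y)),34,0,-1)
        out[n]=L; print(n,L)
    cv2.imwrite('pics/rec.png',rec[:,:,::-1]); return out
def mixed(o):
    r=np.array([x[:2] for x in o['r']]);b=np.array([x[:2] for x in o['b']]);d=np.hypot(*(r[:,None]-b[None]).transpose(2,0,1)); print('r',d.min(1).round(),'b',d.min(0).round())
E
python3 -c "
from h import *
c,im=look('w5.png'); mixed(beads(c,im)); print('tip',uv(manip.get_state()['tool_pos']))"
```

```text
7.4 [0.4486 0.2344 0.1278] [-1.909 -2.492  0.007] [-2.84 -2.   -0.08]
r []
b [(np.float64(23.1), np.float64(12.3), 0.89), (np.float64(24.0), np.float64(-8.6), 0.88), (np.float64(0.8), np.float64(69.2), 0.75), (np.float64(-37.0), np.float64(44.5), 0.65)]Traceback (most recent call last):
  File "<string>", line 3, in <module>
    c,im=look('w5.png'); mixed(beads(c,im)); print('tip',uv(manip.get_state()['tool_pos']))
                         ~~~~~^^^^^^^^^^^^^
  File "h.py", line 63, in mixed
    r=np.array([x[:2] for x in o['r']]);b=np.array([x[:2] for x in o['b']]);d=np.hypot(*(r[:,None]-b[None]).transpose(2,0,1)); print('r',d.min(1).round(),'b',d.min(0).round())
                                                                                         ~~~~~~~~~^~~~~~~~
ValueError: operands could not be broadcast together with shapes (0,1) (1,4,2)
```

```bash
python3 - <<'E'
from h import *
import math
pol=lambda r,a:(r*math.cos(math.radians(a)),r*math.sin(math.radians(a)))
s=w(*pol(60,108));print(uv(s))
rows(s,[(0,45),(22,50),pol(66,71)],step=16); print()
rows(w(*pol(66,71)),[pol(66,a) for a in(80,89,98,107,115)],step=13)
E
```

```text
[-18.6  57.1]
[[1.1, -0.1], [2.2, -0.2], [3.1, 0.5], [3.9, 1.3], [3.3, 2.3]]

[[-1.0, -0.2], [-2.0, -0.6], [-2.9, -1.2], [-3.6, -1.8], [-4.2, -2.5]]
```

>>> drive_tool([
  [1.1,-0.1,0,0,0,0,1.5],
  [2.2,-0.2,0,0,0,0,1.5],
  [3.1,0.5,0,0,0,0,1.5],
  [3.9,1.3,0,0,0,0,1.5],
  [3.3,2.3,0,0,0,0,1.5],
])

```text
time_s: 7.82
tool_pos: [0.4912, 0.2613, 0.1287]
eef_rot: [1.911, 2.49, 0.006]
contact_force: [0.7, 1.0, -0.7]
opening: 0.0195
```

>>> drive_tool([
  [-1.0,-0.2,0,0,0,0,1.5],
  [-2.0,-0.6,0,0,0,0,1.5],
  [-2.9,-1.2,0,0,0,0,1.5],
  [-3.6,-1.8,0,0,0,0,1.5],
  [-4.2,-2.5,0,0,0,0,1.5],
])

```text
time_s: 8.23
tool_pos: [0.4432, 0.2345, 0.1284]
eef_rot: [1.909, 2.495, -0.001]
contact_force: [1.0, -1.0, -0.1]
opening: 0.0195
```

>>> drive_tool([
  [0,0,3,0,0,0,1.5],
  [0,0,6,0,0,0,1.5],
  [0,-3,9,0,0,0,1.5],
  [0,-6,12,0,0,0,1.5],
  [1,-9,13.7,0,0,0,1.5],
])

```text
time_s: 8.65
tool_pos: [0.4518, 0.1448, 0.2673]
eef_rot: [-1.907, -2.495, -0.0]
contact_force: [0.7, 0.5, -0.3]
opening: 0.0193
```

>>> drive_tool([
  [1,-4,0,0,0,0,1.5],
  [2,-5,0,0,0,0,1.5],
  [2,-5,0,0,0,0,1.5],
  [2,-5,0,0,0,0,1.5],
])

```text
time_s: 8.98
tool_pos: [0.4733, 0.0949, 0.2645]
eef_rot: [-1.912, -2.489, 0.001]
contact_force: [-0.7, 0.5, 0.0]
opening: 0.0191
```

```bash
python3 -c "
from h import *
c,im=look('w6.png'); mixed(beads(c,im)); print('tip',uv(manip.get_state()['tool_pos']))"
```

```text
9.0333 [0.473  0.0956 0.2643] [-1.910e+00 -2.491e+00  2.000e-03] [-0.13  0.81 -0.75]
r [(np.float64(-27.8), np.float64(-10.9), 0.8), (np.float64(-29.0), np.float64(11.2), 0.8), (np.float64(-51.4), np.float64(12.0), 0.77), (np.float64(-51.4), np.float64(-11.7), 0.76)]
b [(np.float64(-54.6), np.float64(38.6), 0.77), (np.float64(23.7), np.float64(-11.4), 0.56)]
r [52. 37. 27. 50.] b [27. 52.]
tip [-65.  -79.8]
```

View pics/w6.png

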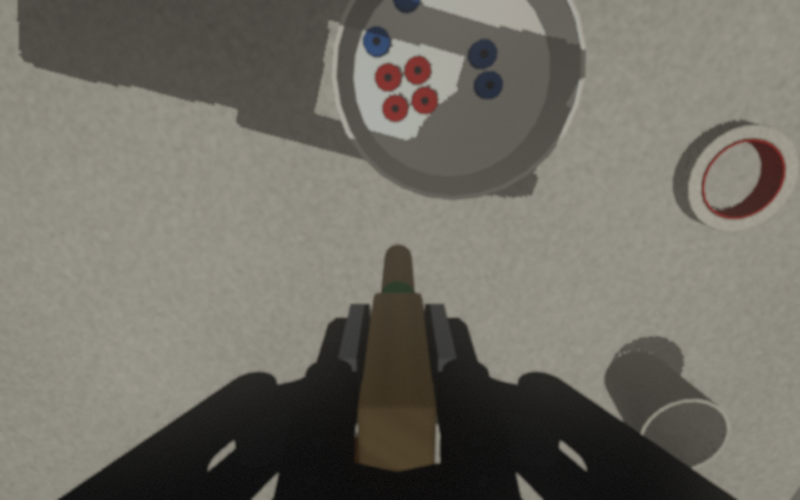

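The view shows blues at (376,41), (406,2), (482,53) and (489,85), with the reds still in a square. Next I nudge the inner red column towards +v, then bring each inner blue across.

```bash
python3 - <<'E'
from h import *
import pickle
c,im=pickle.load(open('last.pkl','rb'))
print([uv(ray('wrist',u/1.25,v/1.25,.021,c)) for u,v in[(376,41),(406,2),(482,53),(489,85)]])
print(((w(-28.5,-36)-[.473,.0953])*100).round(1))
rows(w(-28.5,-36),[(-28.5,-12)],step=8);print()
rows(w(-28.5,-12),[(-26,-37),(24,-37)],step=20);rows(w(24,-37),[(48,-22),(44,-8.5)],step=15);print()
rows(w(44,-8.5),[(-3,-14.5)],step=10);print()
rows(w(-3,-14.5),[(24,-11),(46,-8),(45,12)],step=20);print();rows(w(45,12),[(16,12)])
E
```

```text
[array([-54.6,  39. ]), array([-26.5,  59.8]), array([22.6, 12.4]), array([ 24.1, -11.8])]
[1.2 5.6]
[[-0.4, 0.7], [-0.8, 1.4], [-1.1, 2.1]]

[[0.7, -1.0], [1.4, -2.1], [2.9, -1.3], [4.3, -0.5], [5.8, 0.3]]
[[0.7, 1.2], [1.4, 2.5], [0.4, 3.5]]

[[-0.8, -0.5], [-1.5, -1.1], [-2.3, -1.6], [-3.1, -2.2], [-3.9, -2.7]]

[[1.1, 0.8], [2.2, 1.6], [4.0, 2.9], [3.0, 4.6]]

[[-0.9, -0.5], [-1.7, -0.9], [-2.6, -1.4]]
```

>>> drive_tool([
  [0.6,2.8,-1,0,0,0,1.5],
  [1.2,5.6,-4,0,0,0,1.5],
  [1.2,5.6,-8,0,0,0,1.5],
  [1.2,5.6,-10,0,0,0,1.5],
  [1.2,5.6,-12,0,0,0,1.5],
])

```text
time_s: 9.45
tool_pos: [0.4835, 0.153, 0.1426]
eef_rot: [-1.904, -2.494, 0.005]
contact_force: [0.3, -0.1, -0.5]
opening: 0.0194
```

>>> drive_tool([
  [0,0,-1.6,0,0,0,1.5],
  [0,0,-1.6,0,0,0,1.5],
  [-0.4,0.7,-1.6,0,0,0,1.5],
  [-0.8,1.4,-1.6,0,0,0,1.5],
  [-1.1,2.1,-1.6,0,0,0,1.5],
])

```text
time_s: 9.87
tool_pos: [0.4754, 0.1733, 0.1303]
eef_rot: [1.91, 2.494, 0.002]
contact_force: [-0.1, -0.2, -0.2]
opening: 0.0193
```

>>> drive_tool([
  [0.7,-1.0,0,0,0,0,1.5],
  [1.4,-2.1,0,0,0,0,1.5],
  [2.9,-1.3,0,0,0,0,1.5],
  [4.3,-0.5,0,0,0,0,1.5],
  [5.8,0.3,0,0,0,0,1.5],
])

```text
time_s: 10.28
tool_pos: [0.5353, 0.1741, 0.1301]
eef_rot: [1.911, 2.492, 0.001]
contact_force: [0.3, 0.6, 0.7]
opening: 0.0192
```

>>> drive_tool([
  [0.7,1.2,0,0,0,0,1.5],
  [1.4,2.5,0,0,0,0,1.5],
  [0.4,3.5,0,0,0,0,1.5],
  [0.4,3.5,0,0,0,0,1.5],
])

```text
time_s: 10.62
tool_pos: [0.5356, 0.2116, 0.129]
eef_rot: [-1.908, -2.493, 0.002]
contact_force: [-1.0, -0.4, -0.3]
opening: 0.0195
```

>>> drive_tool([
  [-0.8,-0.5,0,0,0,0,1.5],
  [-1.5,-1.1,0,0,0,0,1.5],
  [-2.3,-1.6,0,0,0,0,1.5],
  [-3.1,-2.2,0,0,0,0,1.5],
  [-3.9,-2.7,0,0,0,0,1.5],
])

```text
time_s: 11.03
tool_pos: [0.4972, 0.1817, 0.1293]
eef_rot: [-1.911, -2.493, 0.001]
contact_force: [-0.7, 0.8, -0.5]
opening: 0.0192
```

>>> drive_tool([
  [1.1,0.8,0,0,0,0,1.5],
  [2.2,1.6,0,0,0,0,1.5],
  [4.0,2.9,0,0,0,0,1.5],
  [3.0,4.6,0,0,0,0,1.5],
  [3.0,4.6,0,0,0,0,1.5],
])

```text
time_s: 11.45
tool_pos: [0.5278, 0.2302, 0.1293]
eef_rot: [-1.91, -2.493, -0.001]
contact_force: [-1.0, -0.0, -1.3]
opening: 0.0191
```

>>> drive_tool([
  [-0.9,-0.5,0,0,0,0,1.5],
  [-1.7,-0.9,0,0,0,0,1.5],
  [-2.6,-1.4,0,0,0,0,1.5],
  [-2.6,-1.4,0,0,0,0,1.5],
  [-2.6,-1.4,0,0,0,0,1.5],
])

```text
time_s: 11.87
tool_pos: [0.5014, 0.2139, 0.1293]
eef_rot: [-1.911, -2.493, 0.001]
contact_force: [1.2, 0.5, -1.2]
opening: 0.0196
```

```bash
python3 -c "
from h import *
c,im=look('w7.png'); print('tip',uv(manip.get_state()['tool_pos'])); beads(c,im)"
```

```text
11.9167 [0.5024 0.2143 0.1295] [1.912 2.493 0.   ] [-0.01 -0.69  0.04]
tip [16.6 11.4]
r [(np.float64(-37.6), np.float64(6.4), 0.98), (np.float64(-53.7), np.float64(16.8), 0.97), (np.float64(-50.0), np.float64(-9.5), 0.92), (np.float64(-30.6), np.float64(25.1), 0.81)]
b [(np.float64(-19.6), np.float64(-7.5), 0.87), (np.float64(-52.7), np.float64(40.7), 0.83), (np.float64(-23.8), np.float64(65.6), 0.74), (np.float64(-0.8), np.float64(19.8), 0.61)]
```

>>> drive_tool([
  [0,0,3,0,0,0,1.5],
  [0,0,6,0,0,0,1.5],
  [0,-3,9,0,0,0,1.5],
  [-0.5,-6,12,0,0,0,1.5],
  [-1,-9,13.6,0,0,0,1.5],
])

```text
time_s: 12.33
tool_pos: [0.4945, 0.1246, 0.2686]
eef_rot: [1.907, 2.492, 0.006]
contact_force: [1.3, -0.3, 0.1]
opening: 0.0194
```

>>> drive_tool([
  [-1,0,0,0,0,0,1.5],
  [-2,0,0,0,0,0,1.5],
  [-2,0,0,0,0,0,1.5],
  [-2,0,0,0,0,0,1.5],
])

```text
time_s: 12.67
tool_pos: [0.4715, 0.1256, 0.2643]
eef_rot: [-1.909, -2.493, 0.002]
contact_force: [0.7, 0.0, 0.0]
opening: 0.0197
```

```bash
python3 -c "
from h import *
c,im=look('w8.png'); print('tip',uv(manip.get_state()['tool_pos'])); mixed(beads(c,im))"
```

```text
12.7167 [0.4721 0.1258 0.2643] [-1.909e+00 -2.494e+00  1.000e-03] [ 0.35  0.63 -0.73]
tip [-51.7 -52.7]
r [(np.float64(-38.1), np.float64(5.4), 0.87), (np.float64(-55.8), np.float64(15.2), 0.81), (np.float64(-31.1), np.float64(24.3), 0.81), (np.float64(-50.0), np.float64(-9.4), 0.66)]
b [(np.float64(-54.2), np.float64(39.2), 0.78), (np.float64(-1.5), np.float64(19.1), 0.75), (np.float64(-25.3), np.float64(64.6), 0.61), (np.float64(-21.0), np.float64(-8.1), 0.52)]
r [22. 24. 27. 29.] b [24. 30. 41. 22.]
```

View pics/w8.png

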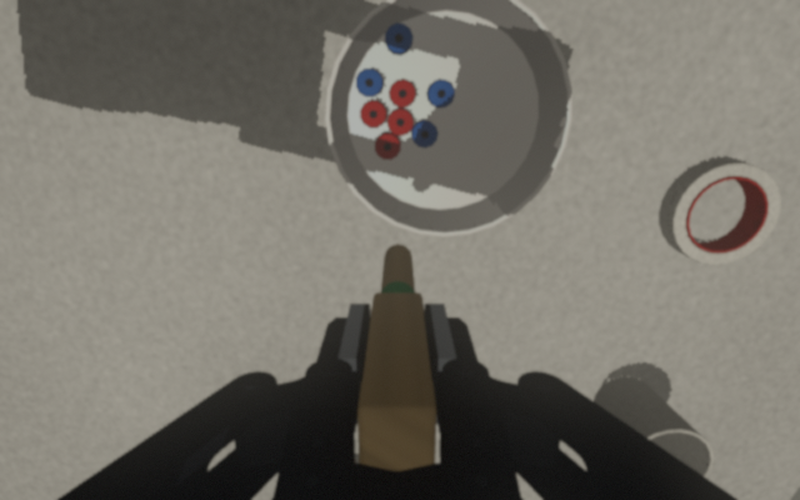

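The view shows all beads interleaved. Only the blue at (398,38) is marginal, about 41–42 mm from red (403,93). I'll nudge it along the wall to get some margin.

```bash
python3 - <<'E'
from h import *
import math
pol=lambda r,a:(r*math.cos(math.radians(a)),r*math.sin(math.radians(a)))
print(((w(*pol(62,84))-[.472,.1255])*100).round(1))
rows(w(*pol(62,84)),[pol(66,92),pol(66,99),pol(65,107)],step=10)
E
```

```text
[-0.2 12.9]
[[-1.0, -0.0], [-1.7, -0.5], [-2.3, -1.2]]
```

>>> drive_tool([
  [0,4,0,0,0,0,1.5],
  [0,8,0,0,0,0,1.5],
  [-0.2,12,-1,0,0,0,1.5],
  [-0.2,12.9,-4,0,0,0,1.5],
  [-0.2,12.9,-7,0,0,0,1.5],
])

```text
time_s: 13.13
tool_pos: [0.4718, 0.2587, 0.1948]
eef_rot: [1.904, 2.497, 0.006]
contact_force: [0.6, -0.6, -1.3]
opening: 0.0193
```

>>> drive_tool([
  [0,0,-3,0,0,0,1.5],
  [0,0,-5,0,0,0,1.5],
  [0,0,-6,0,0,0,1.5],
  [0,0,-6.6,0,0,0,1.5],
  [0,0,-6.6,0,0,0,1.5],
])

```text
time_s: 13.55
tool_pos: [0.4702, 0.2542, 0.128]
eef_rot: [-1.909, -2.493, 0.003]
contact_force: [-0.1, -0.1, -1.2]
opening: 0.0192
```

>>> drive_tool([
  [-1.0,0,0,0,0,0,1.5],
  [-1.7,-0.5,0,0,0,0,1.5],
  [-2.3,-1.2,0,0,0,0,1.5],
  [-2.3,-1.2,0,0,0,0,1.5],
  [-2.3,-1.2,0,0,0,0,1.5],
])

```text
time_s: 13.97
tool_pos: [0.45, 0.2414, 0.1316]
eef_rot: [1.907, 2.49, 0.008]
contact_force: [4.0, -1.9, 1.8]
opening: 0.0193
```

>>> drive_tool([
  [0,0,0,0,0,0,1.5],
  [0,0,0,0,0,0,1.5],
  [0.2,0,0,0,0,0,1.5],
  [0.2,0,3,0,0,0,1.5],
  [0.2,0,6,0,0,0,1.5],
])

```text
time_s: 14.38
tool_pos: [0.4472, 0.241, 0.1889]
eef_rot: [-1.909, -2.49, 0.007]
contact_force: [0.9, 0.7, -1.4]
opening: 0.0194
```

>>> drive_tool([
  [0,-3,3,0,0,0,1.5],
  [0.5,-6,6,0,0,0,1.5],
  [1,-10,7.6,0,0,0,1.5],
  [1.5,-11,7.6,0,0,0,1.5],
  [1.5,-11,7.6,0,0,0,1.5],
])

```text
time_s: 14.8
tool_pos: [0.465, 0.1295, 0.2671]
eef_rot: [1.913, 2.489, 0.002]
contact_force: [0.5, 0.1, -1.1]
opening: 0.0189
```

>>> drive_tool([
  [0,0,0,0,0,0,1.5],
  [0,0,0,0,0,0,1.5],
])

```text
time_s: 14.97
tool_pos: [0.4632, 0.1325, 0.2647]
eef_rot: [-1.91, -2.492, 0.001]
contact_force: [-0.2, 0.4, -1.1]
opening: 0.0196
```

```bash
python3 -c "
from h import *
c,im=look('w9.png',(200,0,520,200),2.5); print('tip',uv(manip.get_state()['tool_pos'])); mixed(beads(c,im))"
```

```text
15.0167 [0.4633 0.1327 0.2645] [-1.909e+00 -2.492e+00  2.000e-03] [ 0.53  1.11 -0.83]
tip [-56.2 -42.4]
r [(np.float64(-38.6), np.float64(6.4), 0.88), (np.float64(-55.8), np.float64(15.1), 0.84), (np.float64(-31.2), np.float64(24.3), 0.81), (np.float64(-50.1), np.float64(-9.5), 0.63)]
b [(np.float64(-54.4), np.float64(39.3), 0.77), (np.float64(-32.8), np.float64(59.0), 0.65), (np.float64(-1.8), np.float64(19.5), 0.57)]
r [36. 24. 28. 49.] b [24. 35. 30.]
```

View pics/w9.png

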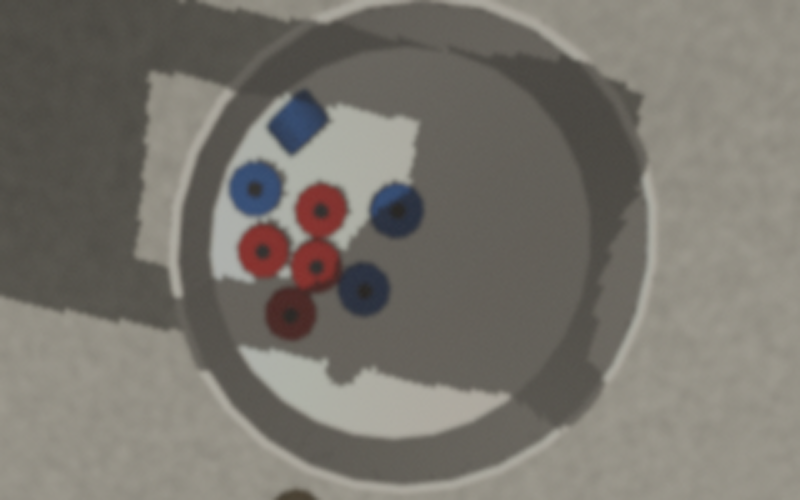

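The view shows seven beads flat. The blue I nudged, at (298,122), is now standing on its edge, ≈35 mm from the nearest red. I'll dip the stick in the empty part of the bowl so the mixed state is held with the stick down, then check again.

```bash
python3 - <<'E'
from h import *
print(((w(42,-20)-[.4633,.1326])*100).round(1))
E
```

```text
[7.6 6.6]
```

>>> drive_tool([
  [2.8,2.2,0,0,0,0,1.5],
  [5.6,4.4,0,0,0,0,1.5],
  [7.6,6.6,-2,0,0,0,1.5],
  [7.6,6.6,-5,0,0,0,1.5],
  [7.6,6.6,-8,0,0,0,1.5],
])

```text
time_s: 15.43
tool_pos: [0.5417, 0.2008, 0.1841]
eef_rot: [1.906, 2.496, 0.003]
contact_force: [0.2, -0.6, -0.5]
opening: 0.0193
```

>>> drive_tool([
  [0,0,-3,0,0,0,1.5],
  [0,0,-5,0,0,0,1.5],
  [0,0,-5.6,0,0,0,1.5],
  [0,0,-5.6,0,0,0,1.5],
  [0,0,-5.6,0,0,0,1.5],
])

```text
time_s: 15.85
tool_pos: [0.5405, 0.1987, 0.1294]
eef_rot: [-1.909, -2.494, 0.001]
contact_force: [-0.5, 0.2, 0.3]
opening: 0.0195
```

>>> drive_tool([
  [0,0,0,0,0,0,1.5],
  [0,0,0,0,0,0,1.5],
  [0,0,0,0,0,0,1.5],
  [0,0,3,0,0,0,1.5],
  [0,0,6,0,0,0,1.5],
])

```text
time_s: 16.27
tool_pos: [0.5393, 0.1976, 0.1892]
eef_rot: [-1.91, -2.492, 0.004]
contact_force: [0.5, -0.2, 0.3]
opening: 0.0195
```

>>> drive_tool([
  [-2,-2,3,0,0,0,1.5],
  [-4,-4,6,0,0,0,1.5],
  [-6,-6,7.6,0,0,0,1.5],
  [-7.6,-6.6,7.6,0,0,0,1.5],
  [-7.6,-6.6,7.6,0,0,0,1.5],
])

```text
time_s: 16.68
tool_pos: [0.4621, 0.1307, 0.2673]
eef_rot: [1.912, 2.492, 0.001]
contact_force: [-0.8, 0.7, -1.7]
opening: 0.0195
```

>>> drive_tool([
  [0,0,0,0,0,0,1.5],
  [0,0,0,0,0,0,1.5],
])

```text
time_s: 16.85
tool_pos: [0.4654, 0.1323, 0.2656]
eef_rot: [1.91, 2.493, 0.002]
contact_force: [-0.5, -0.2, -0.1]
opening: 0.0193
```

```bash
python3 -c "
from h import *
c,im=look('w10.png',(200,0,520,200),2.5); print('tip',uv(manip.get_state()['tool_pos'])); mixed(beads(c,im))"
```

```text
16.9 [0.4655 0.1324 0.2653] [1.910e+00 2.494e+00 1.000e-03] [ 0.12 -0.59 -0.01]
tip [-54.4 -43.8]
r [(np.float64(-38.2), np.float64(6.1), 0.88), (np.float64(-55.8), np.float64(15.1), 0.84), (np.float64(-31.2), np.float64(24.3), 0.81), (np.float64(-50.3), np.float64(-9.5), 0.63)]
b [(np.float64(-54.3), np.float64(39.3), 0.78), (np.float64(-32.8), np.float64(59.2), 0.66), (np.float64(-1.9), np.float64(19.4), 0.58)]
r [37. 24. 28. 49.] b [24. 35. 30.]
```

View pics/w10.png

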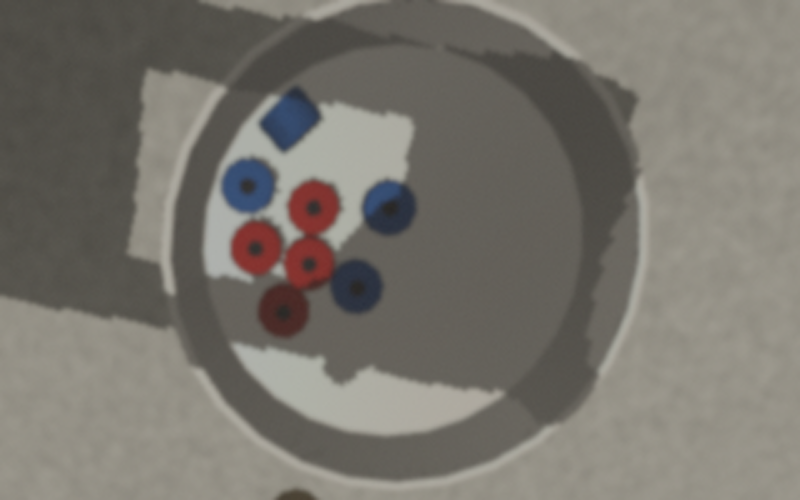

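The beads haven't moved and stay mixed. Returning the stick: by command bookkeeping the grasp point is +1.6, −34.7 cm away.

>>> drive_tool([
  [0.4,-4,0,0,0,0,1.5],
  [0.8,-8,0,0,0,0,1.5],
  [1.2,-12,0,0,0,0,1.5],
  [1.6,-16,0,0,0,0,1.5],
  [1.6,-20,0,0,0,0,1.5],
])

```text
time_s: 17.32
tool_pos: [0.4822, -0.0697, 0.2648]
eef_rot: [1.909, 2.495, 0.0]
contact_force: [1.2, -0.5, 0.7]
opening: 0.0193
```

>>> drive_tool([
  [0,-4,0,0,0,0,1.5],
  [0,-8,0,0,0,0,1.5],
  [0,-11.5,0,0,0,0,1.5],
  [0,-14,0,0,0,0,1.5],
  [0,-14.7,-2,0,0,0,1.5],
])

```text
time_s: 17.73
tool_pos: [0.4842, -0.2209, 0.2476]
eef_rot: [1.909, 2.485, -0.001]
contact_force: [0.2, 0.6, 0.2]
opening: 0.0195
```

>>> drive_tool([
  [0,0,-4,0,0,0,1.5],
  [0,0,-5.5,0,0,0,1.5],
  [0,0,-5.5,0,0,0,1.5],
  [0,0,-5.5,0,0,0,1.5],
])

```text
time_s: 18.07
tool_pos: [0.4807, -0.2148, 0.189]
eef_rot: [-1.908, -2.492, 0.0]
contact_force: [0.4, 0.1, -1.0]
opening: 0.0194
```

```bash
python3 -c "
from h import *
c,im=look('w11.png',(200,100,440,280),3)"
```

```text
18.1167 [ 0.4816 -0.2152  0.1904] [-1.91  -2.494 -0.   ] [ 0.04 -0.04 -0.02]
```

View pics/w11.png

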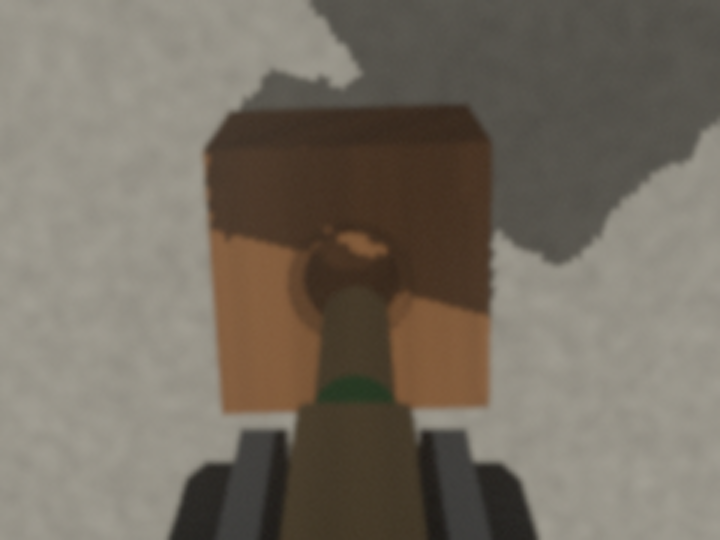

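The stick's end at (355,290) lines up sideways with the hole centred at (351,280). Lowering it slowly.

>>> drive_tool([
  [0,0,-0.8,0,0,0,1.5],
  [0,0,-1.6,0,0,0,1.5],
  [0,0,-2.2,0,0,0,1.5],
  [0,0,-2.2,0,0,0,1.5],
])

```text
time_s: 18.45
tool_pos: [0.4814, -0.215, 0.1691]
eef_rot: [1.909, 2.493, 0.001]
contact_force: [0.5, -0.1, -0.9]
opening: 0.0195
```

>>> drive_tool([
  [0,0,-1,0,0,0,1.5],
  [0,0,-2,0,0,0,1.5],
  [0,0,-3,0,0,0,1.5],
  [0,0,-3.8,0,0,0,1.5],
  [0,0,-3.8,0,0,0,1.5],
])

```text
time_s: 18.87
tool_pos: [0.4791, -0.2142, 0.1277]
eef_rot: [-1.908, -2.49, 0.001]
contact_force: [0.1, 1.2, 0.0]
opening: 0.0193
```

>>> drive_tool([
  [0,0,-0.2,0,0,0,1.5],
  [0,0,-0.4,0,0,0,1.5],
  [0,0,-0.4,0,0,0,1.5],
  [0,0,-0.4,0,0,0,2.5],
  [0,0,-0.4,0,0,0,4],
])

```text
time_s: 19.28
tool_pos: [0.4809, -0.2152, 0.1265]
eef_rot: [1.91, 2.493, 0.0]
contact_force: [-0.4, 0.6, 0.7]
opening: 0.0359
```

>>> drive_tool([
  [0,0,0,0,0,0,8.5],
  [0,0,0,0,0,0,8.5],
  [0,0,0,0,0,0,8.5],
  [0,0,0,0,0,0,8.5],
  [0,0,0,0,0,0,8.5],
])

```text
time_s: 19.7
tool_pos: [0.4806, -0.215, 0.1263]
eef_rot: [-1.911, -2.494, 0.0]
contact_force: [0.7, -0.8, 0.0]
opening: 0.0851
```

>>> drive_tool([
  [0,0,2,0,0,0,8.5],
  [0,0,5,0,0,0,8.5],
  [0,0,8,0,0,0,8.5],
  [0,0,11,0,0,0,8.5],
  [0,0,12.5,0,0,0,8.5],
])

```text
time_s: 20.12
tool_pos: [0.4819, -0.2158, 0.2549]
eef_rot: [1.908, 2.49, 0.001]
contact_force: [-1.1, 0.6, -0.5]
opening: 0.0848
```

>>> drive_tool([
  [0,0,0,0,0,0,8.5],
  [0,0,0,0,0,0,8.5],
  [0,0,0,0,0,0,8.5],
  [0,0,0,0,0,0,8.5],
  [0,0,0,0,0,0,8.5],
])

```text
time_s: 20.53
tool_pos: [0.4798, -0.2146, 0.2498]
eef_rot: [-1.909, -2.491, 0.001]
contact_force: [-0.3, 0.1, 0.1]
opening: 0.085
```

```bash
python3 -c "
from h import *
a=imaging.grab_frame('side')[:,:,::-1]; b=imaging.grab_frame('wrist')[:,:,::-1]
print(manip.get_state()['tool_pos'])
s=cv2.resize(a[80:400,120:440],(560,560),interpolation=cv2.INTER_CUBIC)
t=b[100:240,250:380]
cv2.imwrite('pics/fin.png',np.hstack([s,cv2.resize(t,(240,560*240//520)) if 0 else cv2.copyMakeBorder(cv2.resize(t,(240,258)),0,302,0,0,cv2.BORDER_CONSTANT)]))"
```

```text
[ 0.48013635 -0.21474348  0.25024028]
```

View pics/fin.png

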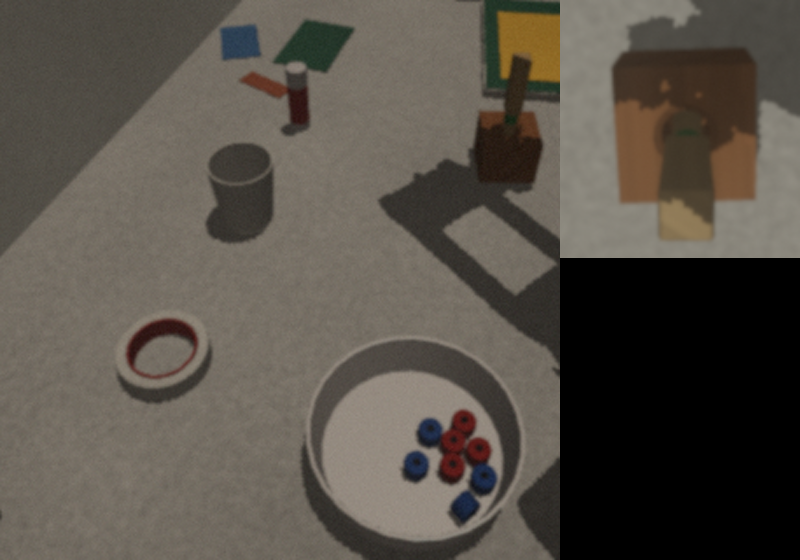

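The stick stands in the holder as at the start, and the beads are mixed in the bowl. The tape, cup and glue are standing where they were. Handing in.

```bash
python3 -c "
from cell import manip
print(manip.finish_job())"
```

```text
the job is handed in; nothing more can be done
None
```

I stirred the beads until the two colours were mixed, put the stick back in its holder, and handed the job in at about 20.6 s of the 72 s allowed. No verdict was reported.

- **Beads:** at the last check each bead had one of the other colour within about 37 mm, against the 44 mm limit. That check's code missed one blue bead in shadow, so it listed one red as 49 mm away. The earlier measurement and the pictures put the missed blue about 22 mm from its nearest red, and that red about 29 mm from it.
- **Tipped bead:** one blue bead ended up standing on its edge by the bowl wall, about 35 mm from its nearest red. It had not moved between two looks about 2 s apart and looked the same in the final picture.
- **Mixed with the stick down:** as a precaution, after the last push I dipped the stick in an empty part of the bowl and held it there for more than 0.2 s.
- **Gentleness:** the wrist force at the end of each stirring move stayed under about 5 N. The bowl showed no visible shift.
- **Final picture:** the stick stood upright and fully down in the holder, and the gripper was clear of it. The tape, glue and cup looked to be where they started; I judged that by eye and did not measure it.

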